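# Swing the filling chute to the empty tray and start the filler

### The job

Push the filler's swing chute round with a fingertip, on its side, until its mouth is squarely over the middle of the one empty tray among the four trays round it, and leave it there; then press the black start button on its grey box fully down and let it come up again. Never press the button while the chute is anywhere else. Do not pinch or grip the chute, and leave the trays and everything else on the table where they stand.

Things in the scene. Friction and masses are not known exactly. Their poses are not given: they have to be found in the camera images.
- filler: fixed steel stand; origin on the table (z = 0) exactly under the chute's vertical swivel axis. The chute at joint 0 points along the stand's -x. Hopper on the axis 88 mm across, underside 178, top 237 mm up; 36 mm post 95 mm behind the axis (+x); base plate 12 mm thick, 130 mm wide, from 50 mm in front of the axis to 140 mm behind.
- chute (a joint): swing angle of the chute about the vertical axis of the stand, rad: 0 = pointing along the stand's -x, positive = counterclockwise seen from above; stops at -1.5 and 1.5. Friction holds it wherever it is left (about 1.5 N of push at 170 mm from the axis moves it slowly; quick pushes need more), no spring.
- chute_mouth (a point): middle of the open outer end of the chute, 230 mm from the swivel axis and 80 mm above the table. The chute is a straight, closed white rectangular tube 56 mm wide with upright flat sides, 36 mm deep, that slopes up at 0.22 rad from the mouth to the axis; clear space beneath it.
- chute_push (a point): point on the chute's centre line, 170 mm from the swivel axis, 105 mm above the table; the side walls lie 28 mm to either side of it and span about 88 to 125 mm above the table there. The fingers pressing on both side walls at once counts as pinching.
- tray_empty: the one empty tray: loose, white plastic, open, 105 x 88 mm and 36 mm tall, 3 mm walls, 60 g; origin at the centre of its underside. It stands in any of four places in an arc about 230 mm from the swivel axis, two to the left and two to the right of the chute's start, the three filled trays in the others.
- tray_full_1: loose white plastic tray like the empty one (105 x 88 x 36 mm, origin at the centre of its underside), filled with mussels; a bystander
- tray_full_2: loose white plastic tray like the empty one (105 x 88 x 36 mm, origin at the centre of its underside), filled with mussels; a bystander
- tray_full_3: loose white plastic tray like the empty one (105 x 88 x 36 mm, origin at the centre of its underside), filled with mussels; a bystander
- start (a joint): travel of the start button, m: 0 = up, 0.006 = fully down (about 4 N); springs back up
- start_top (a point): centre of the top face of the start button, a black disc 32 mm across in a steel collar, pressed straight down; it sits on a fixed grey box 80 x 80 mm and 45 mm tall, to the left or right at the front of the table
- jar: loose capped jar, 60 mm diameter, 75 mm tall, origin at the centre of its underside; a bystander
- scoop: loose steel spoon, 150 mm long, lying on the table under the chute; a bystander
- weight: loose 200 g steel weight, 34 mm diameter, 46 mm tall, standing under the chute near the stand; a bystander
Not all that is in view belongs to the job. What is shaped like the part that bears start but green or yellow is not meant.

How it is judged:
On the way, in this order (a step that is already met when the one before it is completed fails the run):
1. the chute stands still with its mouth over the middle of the empty tray (horizontal distance between chute_mouth and tray_empty below 0.025 m and velocity of joint chute between -0.05 and 0.05 rad/s), for 0.3 s.
2. the start button is fully down (value of joint start above 0.0048 m and horizontal distance between chute_mouth and tray_empty below 0.025 m), for 0.05 s.
At the end, for the whole second after the job is handed in: The chute's mouth is still within 25 mm (horizontally) of the centre of the empty tray, the chute is at rest, the button has been pressed down (at least 4.8 of 6 mm) and is up again, the trays are within 15 mm and the bystanders within 20 mm of where they stood (all of step 1 and value of joint start below 0.0015 m and not (distance of tray_empty from where it was at the start of the episode above 0.015 m) and not (distance of tray_full_1 from where it was at the start of the episode above 0.015 m) and not (distance of tray_full_2 from where it was at the start of the episode above 0.015 m) and not (distance of tray_full_3 from where it was at the start of the episode above 0.015 m) and not (distance of jar from where it was at the start of the episode above 0.02 m) and not (distance of scoop from where it was at the start of the episode above 0.02 m) and not (distance of weight from where it was at the start of the episode above 0.02 m)); the robot touches nothing.
It fails at once if the start button is pressed (over 3 mm) while the chute's mouth is more than 30 mm from the middle of the empty tray (value of joint start above 0.003 m and horizontal distance between chute_mouth and tray_empty above 0.03 m).
It fails at once if the chute is pinched: the fingers press on both of its sides at once (contact force between the fingers and chute_c0 above 1 N and contact force between the fingers and chute_c1 above 1 N).
It fails at once if a tray is shifted or lifted by more than 15 mm (distance of any of tray_empty, tray_full_1, tray_full_2, tray_full_3 from where it was at the start of the episode above 0.015 m).
It fails at once if a bystander is shifted or lifted by more than 20 mm (distance of any of jar, scoop, weight from where it was at the start of the episode above 0.02 m).
It also fails if it takes over 54 s, if anything falls off the work surface, if the arm or the gripper's body presses on something with over 40 N, if the wrist force passes 120 N, or if a joint passes its speed limit or range.

### The arm

A 7-joint arm with a two-finger parallel gripper is mounted at the origin on the work surface. World frame = base frame: x ahead of the robot, y to its left, z up, the work surface at z = 0. Lengths are in m, angles in rad, forces in N, time in s.
With the tool pointing down it reaches from about 0.4 to 0.875 m from the base axis. Payload 19.3 kg.
Tool frame: the origin (TCP) lies on the centre line of the jaws, within the pads' length; the fingertips stand 14 mm ahead of it and the grasp point (between the pads) lies 5 mm behind it; z points along the fingers, y is the line along which they close (so a half turn about z gives the same grasp; the last joint's range is limited). The gripper opens to 85 mm and grips with 20 to 120 N. Pads are 22 mm wide; open, the fingers measure 114 mm over their backs; the gripper's body (76 mm by 85 mm) begins 54 mm behind the grasp point. The pads swing forward as they close: fully open they stand 13 mm farther back than shut.
Start: joints at [-1.368, 0.521, -0.036, 1.599, 0.021, 1.021, -0.113], TCP at [0.168, 0.602, 0.245] pointing down, gripper open.
Joint ranges: [-2.91, 2.91], [-0.3, 2.13], [-1.5, 1.42], [0.17, 2.43], [-1.26, 4.41], [0.16, 1.93], [-2.52, 2.52]. Speed limits (rad/s): [1.89, 1.89, 2.39, 2.39, 3.01, 3.01, 3.01].

### API

Orientations are given as [roll, pitch, yaw] about the fixed x, y, z axes, in that order (R = Rz(yaw) Ry(pitch) Rx(roll)).
In Python, from workcell import bot, grab_frame, regions_of gives the robot as it stands. The module is installed in compiled form; this text tells all that it offers.
- The arm moves only by the tool play_rows, never from a script. Its argument "plan" is a list of rows, each a list of 3 entries, a list of its own where there are three numbers: the shift along the tool's x, y, z in units of 2.5 cm (1.0 is 2.5 cm), then the turn, a rotation vector about the tool's x, y, z in units of 0.15 rad (1.0 is 0.15 rad), then the closure, from -1 (fully open) to 1 (shut). In form: [[[tx, ty, tz], [rx, ry, rz], jaw], ...]. A call has 1 to 20 rows; each row shifts and turns the commanded pose from where the row before left it, along the tool's axes as they then stand; what a row does not reach is not made up. A row lasts 1/8 s, in which the tool goes at most 62.5 mm and 10.7 degrees, less where a joint would pass 70% of its speed; a pose out of reach is approached as far as the arm can. A call with a number of a shift or a turn outside -1 to 1 is refused whole. A call with a gripper value outside its range is refused whole. The fingers move at their own pace and stop on an object; "newtons" is the grip in N (left out, the last holds). Time passes only in rows, so rows that do not move let the fingers close. It gives the time, the measured TCP pose, the force, the opening and the grip force at its end, in the units of the state.
- bot.observe(): the state, without advancing time (a new reading comes with each control period).
- grab_frame(name): name is "scene" or "top" or "wrist"; returns a dict with "pixels" (420x560x3 uint8, red, green, blue), "depth" (420x560 float32, m along the optical axis (not along the pixel's ray), 0 where there is no reading), "camera_matrix" (3x3 intrinsics, pixels), "R" (3x3) and "t" (3): a world point X has camera coordinates R X + t. Camera axes: x right, y down, z forward; pixel columns grow to the right and rows downward; lengths in m; the calibration is good to about 2 mm. A picture is of the moment at which its call begins.
- bot.job_done(): hands the job in; it is judged then, once.
Trained networks look in the newest picture that a camera, given by its name, has taken for a name from the list of things; names that differ only in an ending like _2 or _b are one class to them, and where a whole thing is asked for, a point or a joint stands for the part that bears it (a point fixed in the world has none). Each returns a list of dicts, best first, with "p" (0 to 1); they miss things now and then, are a little off and sometimes report something else, mostly with a low value. They report only what shows in the picture. A call takes as long as a camera call. They do not tell look-alikes from the thing itself.
- regions_of(thing, camera): "mask" (420x560 bool, what is visible of it) and "box" ([left, top, right, bottom] in pixels, round what is visible of it).
The state is a dict: "clock": time; "qpos": joint angles; "qd": joint speeds; "joint_efforts": joint torques, N m; "position": TCP position; "tool_rot": TCP orientation; "force": force on the tool from outside, world axes, zero at the start; "moment": the same for the moment, N m; "grip_width": finger opening in m; "finger_force": force on a finger pad.
Only numpy, scipy, OpenCV 4.12 (cv2) and the standard library are available. Lean on these libraries where they do the work, as an engineer would, in place of code of your own. Each camera call takes 0.05 s, during which the arm holds its last target. There are 200 camera calls.

## Working session

There is one attempt and no reset: what is moved stays moved. The work goes in short steps, Python scripts to look and compute and a tool call to move; the robot and the scene stay as the last step left them, time stands still between calls to the robot, and variables do not carry over. Pictures are saved under pics/ and viewed, at most 10 in all, crops included, and the job is handed in when it is done.

Besides the shell and the picture viewer there is one more tool, called after "Emit:" as name(argument=value, ...), one argument or row to a line, values as JSON. play_rows: Moves the arm, as the interface text tells. Its arguments: {"type":"object","properties":{"plan":{"type":"array"},"newtons":{"type":"number"}},"required":["plan"]}

```bash
mkdir -p pics
cat > h.py <<'E'
import numpy as np, cv2
from workcell import bot, grab_frame, regions_of
def world(f,m):
    v,u=np.nonzero(m&(f['depth']>0)); z=f['depth'][v,u]; K=f['camera_matrix']
    c=np.stack([(u-K[0,2])/K[0,0]*z,(v-K[1,2])/K[1,1]*z,z])
    return (f['R'].T@(c-f['t'].reshape(3,1))).T
E
python3 - <<'E'
from h import *
s=bot.observe();print(s['clock'],s['position'],s['tool_rot'])
ims=[]
for c in ['scene','top']:
    f=grab_frame(c); cv2.imwrite(f'pics/{c}0.png',f['pixels'][...,::-1])
    for th in ['chute','tray_empty','tray_full_1','start','filler','jar','scoop','weight']:
        for r in regions_of(th,c)[:4]:
            p=world(f,r['mask'])
            if len(p): print(c,th,round(r['p'],2),np.round(r['box']),np.median(p,0).round(3),p.min(0).round(3),p.max(0).round(3))
E
```

```text
0.0 [0.16833905 0.60158402 0.24473381] [-3.14047820e+00  8.02076786e-05  2.86878458e+00]
scene chute 0.91 [278. 159. 353. 252.] [0.528 0.028 0.134] [ 0.313  0.012 -0.   ] [0.674 0.075 0.17 ]
scene tray_empty 0.72 [224. 192. 274. 244.] [ 0.439 -0.076  0.007] [ 0.365 -0.127 -0.   ] [ 0.505 -0.026  0.041]
scene tray_empty 0.67 [279. 158. 354. 251.] [0.53  0.029 0.133] [ 0.313  0.005 -0.002] [0.691 0.104 0.227]
scene tray_full_1 0.97 [359. 175. 419. 227.] [0.537 0.248 0.028] [ 0.457  0.201 -0.   ] [0.589 0.305 0.04 ]
scene tray_full_1 0.86 [198. 245. 253. 304.] [ 0.582 -0.175  0.028] [ 0.522 -0.224 -0.003] [ 0.633 -0.124  0.041]
scene tray_full_1 0.79 [311. 156. 351. 189.] [0.409 0.146 0.029] [ 0.332  0.113 -0.   ] [0.468 0.175 0.04 ]
scene start 0.67 [362. 174. 417. 226.] [0.537 0.247 0.028] [0.473 0.201 0.001] [0.589 0.302 0.04 ]
scene start 0.66 [428. 240. 445. 255.] [0.707 0.246 0.067] [0.693 0.233 0.059] [0.72  0.263 0.071]
scene start 0.55 [373. 107. 383. 117.] [0.29  0.355 0.068] [0.274 0.342 0.06 ] [0.301 0.369 0.071]
scene start 0.54 [407. 142. 422. 148.] [0.434 0.375 0.068] [0.
[... 780 characters left out ...]
 0.66 [318. 161. 354. 202.] [ 0.574 -0.171  0.026] [ 0.519 -0.227 -0.007] [ 0.64  -0.124  0.042]
top tray_full_1 0.55 [166. 174. 202. 218.] [0.529 0.255 0.025] [ 0.472  0.204 -0.007] [0.595 0.313 0.044]
top start 0.63 [135. 279. 147. 291.] [0.285 0.359 0.066] [0.271 0.345 0.053] [0.298 0.376 0.075]
top start 0.57 [182. 130. 190. 137.] [0.703 0.25  0.066] [0.689 0.236 0.058] [0.719 0.266 0.072]
top filler 0.86 [233. 103. 279. 235.] [0.615 0.047 0.132] [ 0.411 -0.019 -0.006] [0.794 0.127 0.241]
top jar 0.8 [398. 213. 424. 239.] [ 0.446 -0.371  0.071] [ 0.42  -0.429 -0.008] [ 0.488 -0.348  0.082]
top scoop 0.73 [266. 212. 281. 258.] [0.399 0.008 0.015] [ 0.356 -0.015 -0.004] [0.491 0.022 0.025]
```

View pics/scene0.png

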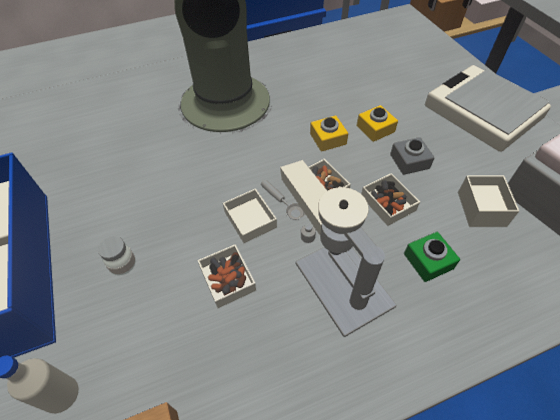

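View pics/top0.png

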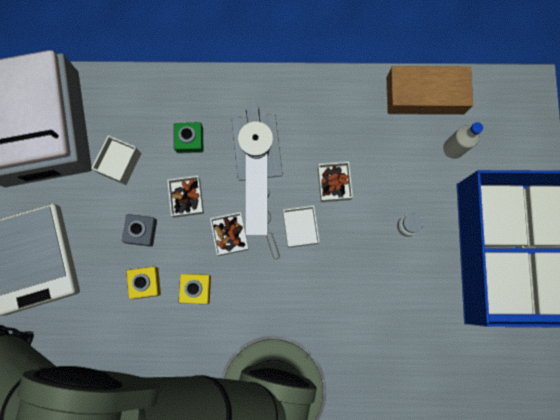

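The grey box with the black button is at scene (413,153) / top (139,230). The look-alikes are yellow at scene (329,131) and (378,120) and green at (432,255). The empty tray in the arc is at scene (249,214) / top (300,227). The white boxes at scene (488,200) and in the blue crate are outside the arc. Next I'll measure these and check with a crop.

Run:
```python
from h import *
for c,tb,bb in [('scene',(215,185,280,245),(388,132,438,176)),('top',(278,200,324,254),(118,210,160,250))]:
    f=grab_frame(c); I=np.ones((420,560),bool); P=world(f,I); assert (f['depth']>0).all()
    def box(b):
        m=np.zeros((420,560),bool); m[b[1]:b[3],b[0]:b[2]]=1; return m
    def rep(n,p): 
        r=cv2.minAreaRect((p[:,:2]*1000).astype(np.float32)); print(c,n,len(p),np.round(r,1) if 0 else [np.round(x,1) for x in r],p[:,2].mean().round(4),'ctr mean',p.mean(0).round(4))
    p=world(f,box(tb)); q=p[(p[:,2]>.030)&(p[:,2]<.043)&(abs(p[:,0]-.43)<.09)&(abs(p[:,1]+.075)<.08)]; rep('tray rim',q)
    p=world(f,box(bb)); rep('btn box top',p[(p[:,2]>.038)&(p[:,2]<.052)]); rep('btn',p[(p[:,2]>.056)]); print(np.percentile(p[:,2],[90,99]))
    dk=world(f,box(bb)&(f['pixels'].max(2)<45)); dk=dk[dk[:,2]>.05]
    if len(dk): rep('dark',dk)
    a=P[(P[:,2]>.228)&(P[:,2]<.245)&(abs(P[:,0]-.66)<.08)&(abs(P[:,1]-.04)<.08)]
    print('hopper',cv2.minEnclosingCircle((a[:,:2]*1000).astype(np.float32)),a.mean(0))
    s=P[(P[:,2]>.085)&(P[:,2]<.155)&(P[:,0]>.40)&(P[:,0]<.60)&(abs(P[:,1]-.04)<.07)]; rep('chute top',s)
    m=box((180,100,460,300) if c=='scene' else (110,120,350,260))
img=grab_frame('scene')['pixels'][95:275,190:460]; cv2.imwrite('pics/crop.png',cv2.resize(img,None,fx=2.9,fy=2.9)[...,::-1])
```

```text
Traceback (most recent call last):
AssertionError
```

```bash
cat > m.py <<'E'
from h import *
def box(b):
    m=np.zeros((420,560),bool); m[b[1]:b[3],b[0]:b[2]]=1; return m
def rep(n,p):
    if len(p)<3: return print(n,'none')
    r=cv2.minAreaRect((p[:,:2]*1000).astype(np.float32)); print(n,len(p),[np.round(x,1) for x in r],'mean',p.mean(0).round(4))
if __name__=='__main__':
  for c,tb,bb in [('scene',(215,185,280,245),(388,132,438,176)),('top',(278,200,324,254),(118,210,160,250))]:
    f=grab_frame(c); P=world(f,np.ones((420,560),bool)); print(c)
    p=world(f,box(tb)); rep('tray rim',p[(p[:,2]>.030)&(p[:,2]<.043)&(abs(p[:,0]-.43)<.09)&(abs(p[:,1]+.075)<.08)])
    p=world(f,box(bb)); rep('btn box top',p[(p[:,2]>.038)&(p[:,2]<.052)]); rep('btn',p[(p[:,2]>.056)]); print(np.percentile(p[:,2],[90,99]))
    dk=world(f,box(bb)&(f['pixels'].max(2)<45)); rep('dark',dk[dk[:,2]>.05])
    a=P[(P[:,2]>.228)&(P[:,2]<.245)&(abs(P[:,0]-.66)<.08)&(abs(P[:,1]-.04)<.08)]
    print('hopper',cv2.minEnclosingCircle((a[:,:2]*1000).astype(np.float32)),a.mean(0))
    rep('chute top',P[(P[:,2]>.085)&(P[:,2]<.155)&(P[:,0]>.40)&(P[:,0]<.60)&(abs(P[:,1]-.04)<.07)])
  img=grab_frame('scene')['pixels'][95:275,190:460]; cv2.imwrite('pics/crop.png',cv2.resize(img,None,fx=2.9,fy=2.9)[...,::-1])
E
python3 m.py
```

```text
scene
tray rim 360 [array([445.5, -76.6]), array([108.3,  89.3]), np.float64(7.7)] mean [ 0.4477 -0.0761  0.0354]
btn box top 535 [array([432.6, 352.3]), array([ 89.7, 136.5]), np.float64(1.9)] mean [0.4403 0.3691 0.0456]
btn 203 [array([435.7, 374.1]), array([45. , 42.5]), np.float64(55.4)] mean [0.4357 0.3732 0.0631]
[0.05440114 0.06913601]
dark 45 [array([436. , 375.7]), array([25.7, 28.2]), np.float64(17.1)] mean [0.4379 0.3743 0.0657]
hopper ((639.5310668945312, 45.92972946166992), 43.42315673828125) [0.64000149 0.04435351 0.2294453 ]
chute top 1542 [array([504.1,  45.1]), array([191. ,  57.6]), np.float64(0.4)] mean [0.498  0.0362 0.1272]
top
tray rim 163 [array([445.1, -74.8]), array([105.8,  88. ]), np.float64(8.3)] mean [ 0.446  -0.0749  0.0355]
btn box top 580 [array([430.8, 379.2]), array([81.7, 80.1]), np.float64(83.9)] mean [0.4298 0.3781 0.0445]
btn 170 [array([430.8, 378.5]), array([45.6, 43.3]), np.float64(53.4)] mean [0.4306 0.3779 0.0632]
[0.05632626 0.06933609]
dark 84 [array([430.6, 378.2]), array([25.9, 25.2]), np.float64(88.7)] mean [0.431  0.3782 0.066 ]
hopper ((637.0216064453125, 47.65617752075195), 43.4559211730957) [0.63829053 0.04767938 0.23020861]
chute top 1537 [array([505.3,  47.2]), array([189.3,  53.3]), np.float64(0.3)] mean [0.5049 0.0471 0.1312]
```

View pics/crop.png

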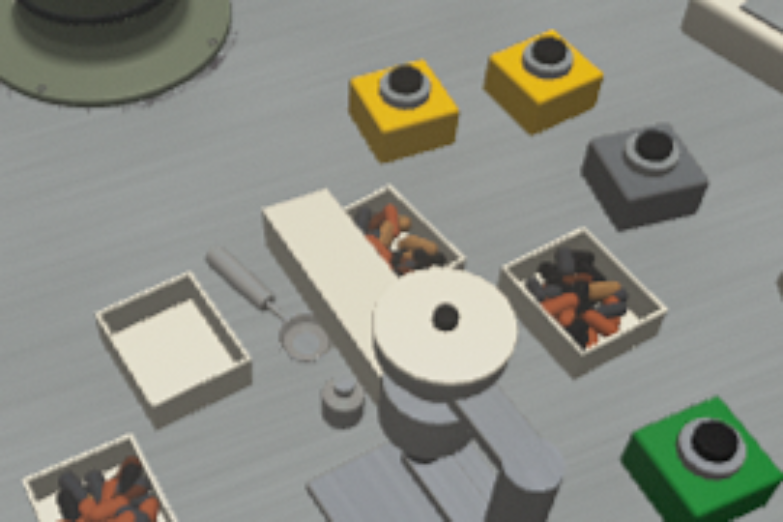

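The crop confirms it: grey box with black button at crop (645,165), empty tray at (175,350), chute pointing along -x. The target angle is about 0.56 rad, pushed from the +y side. The axis-to-tray distance is 0.228 m, which matches the stated 0.230.

Emit:
play_rows(
  plan=[
    [[-0.98,-0.86,0],[0,0,0],1],
    [[-0.98,-0.86,0],[0,0,0],1],
    [[-0.98,-0.86,0],[0,0,0],1],
    [[-0.98,-0.86,0],[0,0,0],1],
    [[-0.98,-0.86,0],[0,0,0],1],
    [[-0.98,-0.86,0],[0,0,0],1],
    [[-0.98,-0.86,0],[0,0,0],1],
    [[-0.98,-0.86,0],[0,0,0],1],
    [[-0.98,-0.86,0],[0,0,0],1],
    [[-0.98,-0.86,0],[0,0,0],1],
    [[-0.98,-0.86,0],[0,0,0],1],
    [[-0.98,-0.86,0],[0,0,0],1],
    [[-0.98,-0.86,0],[0,0,0],1],
    [[-0.98,-0.86,0],[0,0,0],1],
    [[-0.98,-0.86,0],[0,0,0],1],
    [[-0.98,-0.86,0],[0,0,0],1],
    [[-0.98,-0.86,0],[0,0,0],1],
    [[0,0,0],[0,0,0],1],
  ],
)

```text
clock: 3.35
position: [0.4719, 0.1357, 0.2454]
tool_rot: [-3.141, 0.001, 2.865]
force: [-0.2, 0.0, -0.2]
grip_width: 0.0002
finger_force: 0.0
```

Emit:
play_rows(
  plan=[
    [[0,0,0],[0,0,-0.92],1],
    [[0,0,0],[0,0,-0.92],1],
    [[0,0,0],[0,0,-0.92],1],
    [[0,0,0],[0,0,-0.92],1],
    [[0,0,0],[0,0,0],1],
    [[0,0,0],[0,0,0],1],
  ],
)

```text
clock: 4.1
position: [0.4709, 0.1379, 0.2453]
tool_rot: [3.142, 0.0, -2.865]
force: [0.7, -1.1, 0.2]
grip_width: 0.0002
finger_force: 0.0
```

Emit:
play_rows(
  plan=[
    [[0,0,0.86],[0,0,0],1],
    [[0,0,0.86],[0,0,0],1],
    [[0,0,0.86],[0,0,0],1],
    [[0,0,0.86],[0,0,0],1],
    [[0,0,0.86],[0,0,0],1],
    [[0,0,0.86],[0,0,0],1],
    [[0,0,0.86],[0,0,0],1],
    [[0,0,0],[0,0,0],1],
  ],
)

```text
clock: 5.1
position: [0.4703, 0.1376, 0.0939]
tool_rot: [-3.141, -0.002, -2.864]
force: [-0.3, -0.1, 0.2]
grip_width: -0.0
finger_force: 0.0
```

Emit:
play_rows(
  plan=[
    [[0.11,-0.38,0],[0,0,0],1],
    [[0.11,-0.38,0],[0,0,0],1],
    [[0.11,-0.38,0],[0,0,0],1],
    [[0.11,-0.38,0],[0,0,0],1],
    [[0.11,-0.38,0],[0,0,0],1],
    [[0.11,-0.38,0],[0,0,0],1],
    [[0.11,-0.38,0],[0,0,0],1],
    [[0.11,-0.38,0],[0,0,0],1],
    [[0.11,-0.38,0],[0,0,0],1],
    [[0.11,-0.38,0],[0,0,0],1],
    [[0.11,-0.38,0],[0,0,0],1],
    [[0,0,0],[0,0,0],1],
    [[0,0,0],[0,0,0],1],
  ],
)

```text
clock: 6.72
position: [0.4707, 0.029, 0.0948]
tool_rot: [3.142, -0.0, -2.862]
force: [0.1, -0.1, -0.9]
grip_width: -0.0
finger_force: 0.0
```

```bash
cat > c.py <<'E'
from m import *
import sys
A=np.array([.638,.0465]); T=np.array([.4453,-.0757])
for c in ['scene','top']:
    f=grab_frame(c); cv2.imwrite(f'pics/{c}_{sys.argv[1]}.png',f['pixels'][...,::-1])
    rs=regions_of('chute',c)
    P=world(f,rs[0]['mask'])
    w=P[:,2]-(.080+.018+(.230-np.hypot(*(P[:,:2]-A).T))*np.tan(.22))
    q=P[abs(w)<.008]; rep(c+' chute top',q)
    d=q[:,:2]-A; r=np.hypot(*d.T)
    bins=[(a,(d[(r>a)&(r<a+.02)]).mean(0)) for a in np.arange(.08,.2,.02) if ((r>a)&(r<a+.02)).sum()>10]
    th=[np.arctan2(-v[1],-v[0]).round(3) for a,v in bins]; t=np.median(th)
    M=A+.23*np.array([-np.cos(t),-np.sin(t)]); print(th,t,'mouth',M.round(4),'err mm',np.linalg.norm(M-T)*1000)
print(bot.observe()['position'],bot.observe()['force'])
E
python3 c.py a
```

```text
scene chute top 470 [array([567.5, -23.4]), array([261.2,  28.5]), np.float64(32.3)] mean [ 0.5816 -0.0138  0.1282]
[np.float64(0.796), np.float64(0.735), np.float64(0.695), np.float64(0.663), np.float64(0.64), np.float64(0.623)] 0.679 mouth [ 0.459  -0.0979] err mm 26.1311917532112
top chute top 36 [array([548.8, -20.3]), array([228.3,  55. ]), np.float64(40.7)] mean [ 0.5471 -0.0084  0.1297]
[] nan mouth [nan nan] err mm nan
[0.47074014 0.02914372 0.09478881] [ 0.14363131  0.17345699 -0.41612639]
  return _methods._mean(a, axis=axis, dtype=dtype,
  ret = ret.dtype.type(ret / rcount)
```

View pics/scene_a.png

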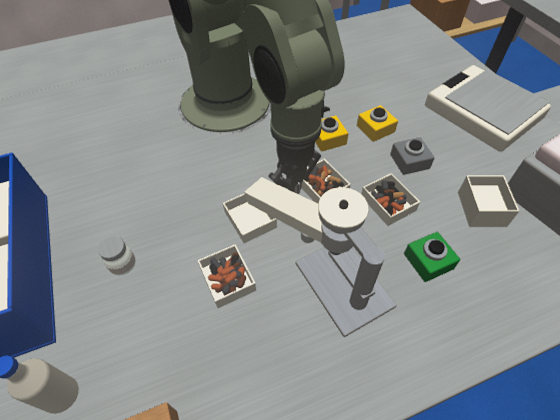

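```bash
cat > e.py <<'E'
from m import *
from scipy.optimize import least_squares
A=np.array([.638,.0465]); T=np.array([.4453,-.0757])
def go(c='scene'):
    f=grab_frame(c); P=world(f,regions_of('chute',c)[0]['mask'])
    r=np.hypot(*(P[:,:2]-A).T); w=P[:,2]-(.098+(.230-r)*np.tan(.22)); q=P[(abs(w)<.004)&(r>.09)&(r<.24)][:,:2]-A
    for t in np.arange(0,.9,.02):
        pass
    best=[]
    for t in np.arange(0,.9,.005):
        n=q@[-np.sin(t),np.cos(t)]; s=-q@np.array([np.cos(t),np.sin(t)])
        lo=[np.percentile(n[(s>a)&(s<a+.02)],3) for a in np.arange(.1,.22,.02) if ((s>a)&(s<a+.02)).sum()>15]
        hi=[np.percentile(n[(s>a)&(s<a+.02)],97) for a in np.arange(.1,.22,.02) if ((s>a)&(s<a+.02)).sum()>15]
        best.append((np.std(lo)if len(lo)>2 else 9,t,lo,hi,s.max()))
    b=min(best,key=lambda x:x[0]); t=b[1]
    print(c,len(q),'theta',round(t,3),'std',b[0],'lo',np.round(b[2],3),'hi',np.round(b[3],3),'smax',b[4])
    M=A-.23*np.array([np.cos(t),np.sin(t)]); print('mouth',M.round(4),'to go rad',np.arctan2(A[1]-T[1],A[0]-T[0])-t)
go()
E
python3 e.py
```

```text
Traceback (most recent call last):
  File "e.py", line 18, in <module>
    go()
    ~~^^
  File "e.py", line 14, in go
    best.append((np.std(lo)if len(lo)>2 else 9,t,lo,hi,s.max()))
                                                       ~~~~~^^
ValueError: zero-size array to reduction operation maximum which has no identity
```

```bash
python3 - <<'E'
s=open('e.py').read()
s=s.replace("P=world(f,regions_of('chute',c)[0]['mask'])","px=f['pixels'].astype(int); P=world(f,(px.min(2)>95)&(px[...,0]-px[...,2]>4))")
s=s.replace("(abs(w)<.004)&(r>.09)","(abs(w)<.006)&(P[:,0]<.62)&(r>.09)").replace("    for t in np.arange(0,.9,.02):\n        pass\n","    print(len(q),q.mean(0))\n")
open('e.py','w').write(s)
E
python3 e.py; python3 -c "
import cv2;i=cv2.imread('pics/scene_a.png');print(i[205,290],i[200,270],i[190,265],i[220,280])"
```

```text
159 [-0.12326194 -0.09309263]
scene 159 theta 0.47 std 0.00010846202195845259 lo [-0.03 -0.03 -0.03 -0.03 -0.03 -0.03] hi [-0.028 -0.028  0.063 -0.028 -0.028 -0.028] smax 0.2251283939848451
mouth [ 0.4329 -0.0577] to go rad 0.09514944000675923
[210 227 231] [209 226 231] [210 227 231] [113 121 123]
```

```bash
sed -i 's/(.098+(.230-r)/(.1235+(.170-r)/' e.py; python3 e.py
```

```text
1318 [-0.13687797 -0.07334049]
scene 1318 theta 0.475 std 0.0002000194752564685 lo [-0.028 -0.028 -0.028 -0.028 -0.028 -0.029] hi [0.026 0.026 0.026 0.026 0.026 0.026] smax 0.22947348678037305
mouth [ 0.4335 -0.0587] to go rad 0.09014944000675923
```

Emit:
play_rows(
  plan=[
    [[0.05,-0.16,0],[0,0,0],1],
    [[0.05,-0.16,0],[0,0,0],1],
    [[0.05,-0.16,0],[0,0,0],1],
    [[0.05,-0.16,0],[0,0,0],1],
    [[0,0,0],[0,0,0],1],
    [[0,0,0],[0,0,0],1],
  ],
)

```text
clock: 7.88
position: [0.4703, 0.0119, 0.0948]
tool_rot: [-3.141, -0.0, -2.863]
force: [-1.2, -2.1, 4.7]
grip_width: -0.0
finger_force: 0.0
```

```bash
python3 e.py
```

```text
1328 [-0.1316575  -0.08187953]
scene 1328 theta 0.535 std 0.00014058097359415138 lo [-0.029 -0.029 -0.029 -0.029 -0.029 -0.029] hi [0.025 0.025 0.025 0.023 0.023 0.025] smax 0.22966022922103854
mouth [ 0.4401 -0.0708] to go rad 0.03014944000675923
```

Emit:
play_rows(
  plan=[
    [[0.03,-0.1,0],[0,0,0],1],
    [[0.03,-0.1,0],[0,0,0],1],
    [[0,0,0],[0,0,0],1],
    [[0,0,0],[0,0,0],1],
  ],
)

```text
clock: 8.43
position: [0.4702, 0.0068, 0.0948]
tool_rot: [-3.142, -0.0, -2.863]
force: [-0.4, -0.8, 1.9]
grip_width: -0.0003
finger_force: 0.3
```

```bash
python3 e.py
```

```text
1315 [-0.13060813 -0.08242286]
scene 1315 theta 0.54 std 0.00015243297122344383 lo [-0.029 -0.029 -0.029 -0.029 -0.029 -0.029] hi [0.026 0.026 0.026 0.02  0.02  0.024] smax 0.22874641693443917
mouth [ 0.4407 -0.0718] to go rad 0.025149440006759227
```

Emit:
play_rows(
  plan=[
    [[0.03,-0.1,0],[0,0,0],1],
    [[0.03,-0.1,0],[0,0,0],1],
    [[0,0,0],[0,0,0],1],
    [[0,0,0],[0,0,0],1],
  ],
)

```text
clock: 8.98
position: [0.4702, 0.0016, 0.0948]
tool_rot: [-3.142, -0.0, -2.863]
force: [0.4, 0.9, 1.0]
grip_width: 0.0001
finger_force: 0.4
```

```bash
python3 e.py
```

```text
1324 [-0.12873709 -0.08500615]
scene 1324 theta 0.56 std 0.00017030015839652234 lo [-0.029 -0.029 -0.029 -0.029 -0.029 -0.029] hi [0.025 0.025 0.027 0.021 0.02  0.024] smax 0.22871068543587023
mouth [ 0.4431 -0.0757] to go rad 0.005149440006759209
```

Emit:
play_rows(
  plan=[
    [[0.1,0.3,0],[0,0,0],1],
    [[0.0,0.5,0],[0,0,0],1],
    [[0,0.8,0],[0,0,0],1],
    [[0,0.8,0],[0,0,0],1],
    [[0,0.6,0],[0,0,0],1],
    [[0,0.2,-0.8],[0,0,0],1],
    [[0,0,-0.9],[0,0,0],1],
    [[0,0,-0.9],[0,0,0],1],
    [[0,0,-0.9],[0,0,0],1],
    [[0,0,-0.9],[0,0,0],1],
    [[0,0,-0.9],[0,0,0],1],
    [[0,0,0],[0,0,0],1],
  ],
)

```text
clock: 10.52
position: [0.4462, 0.0785, 0.2285]
tool_rot: [3.142, 0.003, -2.862]
force: [0.1, 0.0, 0.2]
grip_width: -0.0
finger_force: 0.0
```

```bash
python3 e.py; sed -i 's/^go()$/import sys; [go(c) for c in sys.argv[1:] or ["scene"]]/' e.py; python3 e.py top
```

```text
1345 [-0.13022873 -0.08498364]
scene 1345 theta 0.56 std 0.00010023612766996283 lo [-0.029 -0.029 -0.029 -0.029 -0.029 -0.029] hi [0.025 0.025 0.026 0.025 0.025 0.025] smax 0.22928109754176057
mouth [ 0.4431 -0.0757] to go rad 0.005149440006759209
0 [nan nan]e.py:7: RuntimeWarning: Mean of empty slice.
  print(len(q),q.mean(0))
  ret = um.true_divide(
Traceback (most recent call last):
  File "e.py", line 17, in <module>
    import sys; [go(c) for c in sys.argv[1:] or ["scene"]]
                 ~~^^^
  File "e.py", line 13, in go
    best.append((np.std(lo)if len(lo)>2 else 9,t,lo,hi,s.max()))
                                                       ~~~~~^^
ValueError: zero-size array to reduction operation maximum which has no identity
```

Emit:
play_rows(
  plan=[
    [[-0.21,0.89,0],[0,0,0],1],
    [[-0.21,0.89,0],[0,0,0],1],
    [[-0.21,0.89,0],[0,0,0],1],
    [[-0.21,0.89,0],[0,0,0],1],
    [[-0.21,0.89,0],[0,0,0],1],
    [[-0.21,0.89,0],[0,0,0],1],
    [[-0.21,0.89,0],[0,0,0],1],
    [[-0.21,0.89,0],[0,0,0],1],
    [[-0.21,0.89,0],[0,0,0],1],
    [[-0.21,0.89,0],[0,0,0],1],
    [[-0.21,0.89,0],[0,0,0],1],
    [[-0.21,0.89,0],[0,0,0],1],
    [[-0.21,0.89,0],[0,0,0],1],
    [[0,0,0],[0,0,0],1],
    [[0,0,0],[0,0,0],1],
  ],
)

```text
clock: 12.5
position: [0.4318, 0.3746, 0.2272]
tool_rot: [-3.141, -0.0, -2.863]
force: [0.2, -0.4, -0.5]
grip_width: 0.0
finger_force: 0.0
```

Emit:
play_rows(
  plan=[
    [[0,0,0.84],[0,0,0],1],
    [[0,0,0.84],[0,0,0],1],
    [[0,0,0.84],[0,0,0],1],
    [[0,0,0.84],[0,0,0],1],
    [[0,0,0.84],[0,0,0],1],
    [[0,0,0.84],[0,0,0],1],
    [[0,0,0],[0,0,0],1],
    [[0,0,0],[0,0,0],1],
  ],
)

```text
clock: 13.5
position: [0.4321, 0.3747, 0.1021]
tool_rot: [3.141, 0.001, -2.863]
force: [0.1, 0.1, 0.8]
grip_width: -0.0002
finger_force: 0.0
```

```bash
python3 - <<'E'
from h import *
f=grab_frame('scene')['pixels']; g=grab_frame('wrist')['pixels']
a=cv2.resize(f[100:280,220:450],(640,500)); 
cv2.imwrite('pics/p1.png',np.hstack([cv2.resize(a,(400,312)),cv2.resize(g,(400,312))])[...,::-1])
E
python3 e.py
```

```text
1344 [-0.13003337 -0.08479763]
scene 1344 theta 0.56 std 0.00010513583550065999 lo [-0.029 -0.029 -0.029 -0.029 -0.029 -0.029] hi [0.025 0.026 0.025 0.025 0.025 0.025] smax 0.22934228046811114
mouth [ 0.4431 -0.0757] to go rad 0.005149440006759209
```

View pics/p1.png

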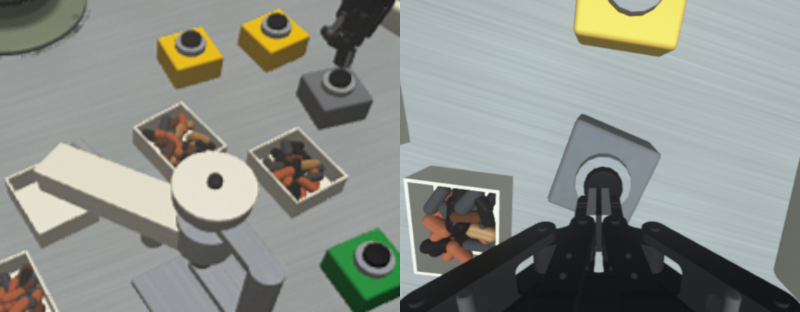

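The fingertip is centred over the grey box's button, at (340,78) in the left half. The chute mouth is over the empty tray at (50,180). Pressing in small steps.

Emit:
play_rows(
  plan=[
    [[0,0,0.3],[0,0,0],1],
    [[0,0,0.3],[0,0,0],1],
    [[0,0,0.12],[0,0,0],1],
    [[0,0,0.12],[0,0,0],1],
    [[0,0,0],[0,0,0],1],
  ],
)

```text
clock: 14.28
position: [0.4316, 0.3747, 0.0801]
tool_rot: [-3.141, -0.0, -2.862]
force: [-0.7, -0.2, 1.6]
grip_width: -0.0005
finger_force: 0.7
```

Emit:
play_rows(
  plan=[
    [[0,0,0.1],[0,0,0],1],
    [[0,0,0.1],[0,0,0],1],
    [[0,0,0],[0,0,0],1],
    [[0,0,0],[0,0,0],1],
  ],
)

```text
clock: 14.78
position: [0.4317, 0.3748, 0.0754]
tool_rot: [3.141, 0.0, -2.862]
force: [-0.5, -0.6, 3.8]
grip_width: 0.0002
finger_force: 1.8
```

Emit:
play_rows(
  plan=[
    [[0,0,0.06],[0,0,0],1],
    [[0,0,0.06],[0,0,0],1],
    [[0,0,0],[0,0,0],1],
    [[0,0,0],[0,0,0],1],
  ],
)

```text
clock: 15.28
position: [0.4318, 0.3749, 0.0743]
tool_rot: [3.141, 0.001, -2.863]
force: [-10.1, -9.1, 44.5]
grip_width: -0.0002
finger_force: 22.2
```

The force built up along the spring to about 4 N, then hit a hard stop, so the button is fully down. Releasing and backing off.

Emit:
play_rows(
  plan=[
    [[0,0,-0.3],[0,0,0],1],
    [[0,0,-0.9],[0,0,0],1],
    [[0,0,-0.9],[0,0,0],1],
    [[0,0,-0.9],[0,0,0],1],
    [[0,0,-0.9],[0,0,0],1],
    [[0,0,-0.9],[0,0,0],1],
    [[0,0,0],[0,0,0],1],
    [[0,0,0],[0,0,0],1],
  ],
)

```text
clock: 16.27
position: [0.4314, 0.3745, 0.1917]
tool_rot: [-3.141, -0.001, -2.862]
force: [0.1, -0.2, -0.1]
grip_width: 0.0003
finger_force: 0.0
```

```bash
python3 - <<'E'
from m import *
for c,bb in [('scene',(395,135,436,172)),]:
    f=grab_frame(c); p=world(f,box(bb)&(f['pixels'].max(2)<45)); p=p[(p[:,2]>.05)&(p[:,2]<.09)]; rep('dark',p); print(np.percentile(p[:,2],[50,90]))
s=bot.observe(); print(s['position'],s['force'])
E
python3 e.py
```

```text
dark 38 [array([435.6, 375.7]), array([27.7, 23.1]), np.float64(75.3)] mean [0.4389 0.3746 0.0652]
[0.06594277 0.0682204 ]
[0.43134886 0.37450368 0.19147638] [-0.20691979 -0.14173676 -0.00510038]
1332 [-0.13042953 -0.08485674]
scene 1332 theta 0.56 std 0.0002192485312912802 lo [-0.029 -0.028 -0.029 -0.028 -0.029 -0.029] hi [0.025 0.025 0.025 0.025 0.026 0.025] smax 0.22929313006250854
mouth [ 0.4431 -0.0757] to go rad 0.005149440006759209
```

```bash
python3 -c "
from workcell import bot
print(bot.job_done())"
```

```text
the job is handed in; nothing more can be done
None
```

I swung the chute over the empty tray (its mouth measures about 2 mm from the tray's centre), pressed the grey box's start button down to its stop and let it come back up, then handed the job in; no verdict was returned.

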